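# Roll the boxed set to the end stop and put it in the tray

### The arm

A 6-joint arm with a two-finger parallel gripper is mounted at the origin on the work surface. World frame = base frame: x ahead of the robot, y to its left, z up, the work surface at z = 0. Lengths are in mm, angles in rad, forces in N, time in s.
With the tool pointing down it reaches from about 275 to 775 mm from the base axis. Payload 14.6 kg.
Tool frame: the origin (TCP) lies at the very end of the fingers, on their centre line; the grasp point (between the pads) lies 19 mm behind it; z points along the fingers, y is the direction in which the jaws open and shut (so a half turn about z gives the same grasp; the last joint's range is limited). The gripper opens to 85 mm and grips with 20 to 120 N. Pads are 22 mm wide; open, the fingers measure 114 mm over their backs; the gripper's body (76 mm by 85 mm) begins 54 mm behind the grasp point. The pads swing forward as they close: fully open they stand 13 mm farther back than shut.
Start: joints at [1.04, 0.263, -0.048, 1.259, 0, 1.415], TCP at [192.688, 488.364, 231.278] pointing down, gripper open.
Joint ranges: [-2.65, 2.65], [-0.89, 1.7], [-1.18, 1.37], [-2.13, 2.11], [-1.35, 1.29], [-3.14, 3.14]. Speed limits (rad/s): [1.89, 1.89, 2.57, 2.79, 3.14, 3.14].

### API

Orientations are given as a rotation vector (axis times angle).
In Python, from station import read_state, snapshot, sign_off gives the robot as it stands.
- The arm moves only by the tool send_rows, never from a script. Its argument "motion" is one flat list of numbers, 7 for each row, row after row: the shift along the tool's x, y, z in mm, then the turn, a rotation vector about the tool's x, y, z in degrees, then the finger opening in mm, from 0 to 85.4. In form: [dx, dy, dz, ax, ay, az, jaw, dx, dy, dz, ax, ay, az, jaw, ...]. A call has 1 to 12 rows; each row is the pose to reach, as a shift and turn from the pose commanded when the call began, along the tool's axes at that moment; what a row does not reach only later rows make up. A row lasts 1/10 s, in which the tool goes at most 50 mm and 8.59 degrees, less where a joint would pass 70% of its speed; a pose out of reach is approached as far as the arm can. A call with a gripper value outside its range is refused whole. The fingers move at their own pace and stop on an object; "grip_force" is the grip in N (left out, the last holds). Time passes only in rows, so rows that repeat a pose let the fingers close. It gives the time, the measured TCP pose, the force and the opening at its end, in the units of the state.
- read_state(): the state, without advancing time (a new reading comes with each control period).
- snapshot(name): name is "scene" or "side" or "wrist"; returns a dict with "color" (400x640x3 uint8, blue, green, red), "camera_matrix" (3x3 intrinsics, pixels), "R" (3x3) and "t" (3): a world point X has camera coordinates R X + t; the wrist camera has in their place "hand_eye" (4x4, takes a point from camera to tool coordinates, whose origin is the TCP and whose axes are the flange's). Camera axes: x right, y down, z forward; pixel columns grow to the right and rows downward; lengths in mm; the calibration is good to about 2 mm. A picture is of the moment at which its call begins: read the wrist's pose just before it. There is no depth.
- sign_off(): hands the job in, once; it reports no verdict.
The state is a dict: "t": time; "qpos": joint angles; "joint_velocities": joint speeds; "tau": joint torques, N m; "tcp_pos": TCP position; "orientation": TCP orientation; "ft_force": force on the tool from outside, world axes, zero at the start; "wrist_torque": the same for the moment, N m; "gripper_width": finger opening in mm.
Only numpy, scipy, OpenCV 4.12 (cv2) and the standard library are available. Lean on these libraries where they do the work, as an engineer would, in place of code of your own. Each camera call takes 0.05 s, during which the arm holds its last target. There are 200 camera calls.

### The job

At the parcel end of the radio bench a carton stands on a short roller track: roll it along the rollers until it rests against the end stop, then lift it off and set it down gently, upright and flat, in the shallow wooden tray, not in the deep bin.

Things in the scene. Friction and masses are not known exactly. Their poses are not given: they have to be found in the camera images.
- carton_center (a point): Centre (half-way up) of the plain cardboard carton, the only one on the roller track: 60 mm wide (its x), 120 mm long (its y, along the track), 80 mm high, 0.25 to 0.5 kg, pale tape along its top. The rollers turn freely: a push of about 1 N rolls it and it coasts a little. The cube and the flat carton on the bench are bystanders.
- track_stop (a point): Middle of the end stop's face, at the height of the roller tops (50 mm above the bench). Axes: y along the level track, growing towards the stop; x across; z up. Rollers run from y = -380 mm to the stop. Side rails, 72 mm apart inside, rise 8 mm above the rollers; the dark steel stop rises 35 mm. A carton against the stop has its centre at y = -60, z = +40 mm.
- tray_floor (a point): Centre of the inner floor (5 mm above the bench) of the shallow plywood tray, fixed: inside 150 mm (its x) by 200 mm (its y), walls 5 mm thick and 15 mm above the floor; z up. The deep plywood bin (70 mm high) is a bystander. One of the two stands past the stop end of the track, the other between robot and track; which is where varies.
Not all that is in view belongs to the job. What is shaped like the part that bears carton_center but orange is not meant.

How it is judged (in metres and radians):
On the way, in this order (a step that is already met when the one before it is completed fails the run):
1. the carton, standing on the rollers, rolls through the stretch from 140 to 100 mm (its centre) before the end stop (y of carton_center in the frame of track_stop between -0.14 and -0.1 m and x of carton_center in the frame of track_stop between -0.02 and 0.02 m and z of carton_center in the frame of track_stop below 0.046 m and angle between carton_center's own z axis and vertical below 0.15 rad), for 0.04 s.
2. the carton stands on the rollers against the end stop, within 10 mm (y of carton_center in the frame of track_stop between -0.07 and -0.05 m and x of carton_center in the frame of track_stop between -0.02 and 0.02 m and z of carton_center in the frame of track_stop below 0.046 m and angle between carton_center's own z axis and vertical below 0.1 rad), for 0.2 s.
3. the carton is lifted clear of the track, its underside 20 mm or more above the rollers (z of carton_center in the frame of track_stop above 0.06 m), for 0.1 s.
At the end, for the whole second after the job is handed in: The carton is at rest inside the shallow tray, flat on its floor (centre 34 to 45 mm above the floor, within 50 mm in the tray's x and 75 mm in its y of the floor's centre) and upright within 0.1 rad (x of carton_center in the frame of tray_floor between -0.05 and 0.05 m and y of carton_center in the frame of tray_floor between -0.075 and 0.075 m and z of carton_center in the frame of tray_floor between 0.034 and 0.045 m and angle between carton_center's own z axis and vertical below 0.1 rad and linear speed of carton below 0.02 m/s); the robot touches nothing.
It fails at once if the carton is dropped or flung: faster than 0.7 m/s while the gripper is not holding it (linear speed of carton above 0.7 m/s and contact force between the fingers and carton below 0.3 N).
It also fails if it takes over 56 s, if anything falls off the work surface, if the arm or the gripper's body presses on something with over 40 N, if the wrist force passes 120 N, or if a joint passes its speed limit or range.

## Working session

There is one attempt and no reset: what is moved stays moved. The work goes in short steps, Python scripts to look and compute and a tool call to move; the robot and the scene stay as the last step left them, time stands still between calls to the robot, and variables do not carry over. Pictures are saved under pics/ and viewed, about 8 in all and at most 12, crops included, and the job is handed in when it is done.

Besides the shell and the picture viewer there is one more tool, called after "Emit:" as name(argument=value, ...) on one line, values as JSON. send_rows: Moves the arm, as the interface text tells. Its arguments: {"type":"object","properties":{"motion":{"type":"array"},"grip_force":{"type":"number"}},"required":["motion"]}

```bash
mkdir -p pics && cat > h.py <<'E'
import numpy as np, cv2
from scipy.spatial.transform import Rotation as Ro
from station import read_state, snapshot, sign_off
def cam(name):
    s=read_state(); d=snapshot(name); K=np.array(d["camera_matrix"])
    if name=="wrist":
        H=np.array(d["hand_eye"]); Rt=Ro.from_rotvec(s["orientation"]).as_matrix()
        Rw=Rt@H[:3,:3]; c=Rt@H[:3,3]+np.array(s["tcp_pos"])
    else:
        Rw=np.array(d["R"]).T; c=-Rw@np.array(d["t"])
    return np.array(d["color"]),K,Rw,c
def ray(K,Rw,c,px,z):
    px=np.atleast_2d(px).astype(float)
    v=(Rw@np.linalg.inv(K)@np.c_[px,np.ones(len(px))].T).T
    return c+v*((z-c[2])/v[:,2])[:,None]
def proj(K,Rw,c,P):
    p=(Rw.T@(np.atleast_2d(P)-c).T); q=K@p; return (q[:2]/q[2]).T
E
python3 - <<'E'
from h import *
import pickle
D={}
for n in("scene","side","wrist"):
    D[n]=cam(n); cv2.imwrite(f"pics/{n}0.png",D[n][0]); print(n,D[n][3].round(),D[n][2][:,2].round(2))
pickle.dump(D,open("d0.pkl","wb"))
s=read_state();print(s)
E
```

```text
scene [1008.  568.  864.] [-0.44 -0.55 -0.71]
side [  223. -1201.   850.] [ 0.22  0.81 -0.54]
wrist [128. 514. 373.] [ 0.26 -0.1  -0.96]
{'t': 0.15, 'qpos': array([ 1.03975923e+00,  2.63460287e-01, -4.87400198e-02,  1.25941689e+00,
        5.53333562e-06,  1.41550877e+00]), 'joint_velocities': array([ 0.00093568, -0.0010774 ,  0.00215333, -0.00031794, -0.00051332,
       -0.00169863]), 'tau': array([ 3.79222265e-04, -6.37827802e+01,  3.84649086e+01,  1.06444338e-02,
       -1.59277647e-04,  5.21941308e-05]), 'tcp_pos': array([192.55855092, 488.20655642, 230.92984649]), 'orientation': array([-5.86707321e-01, -3.08603458e+00,  1.21121086e-03]), 'ft_force': array([ 0.08334704, -0.17487975, -1.31759278]), 'wrist_torque': array([ 0.03082951, -0.06203317, -0.03534623]), 'gripper_width': 85.34195081356195}
```

View pics/scene0.png

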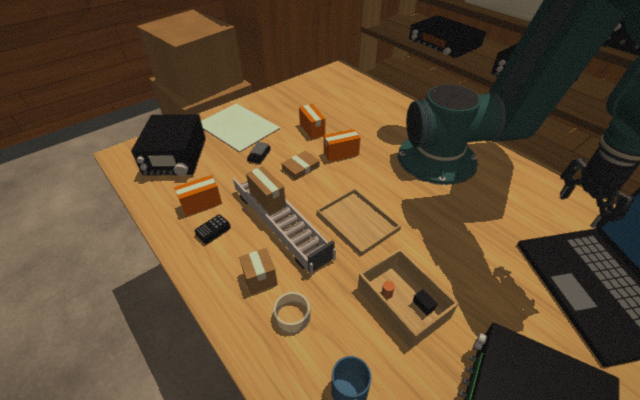

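View pics/side0.png

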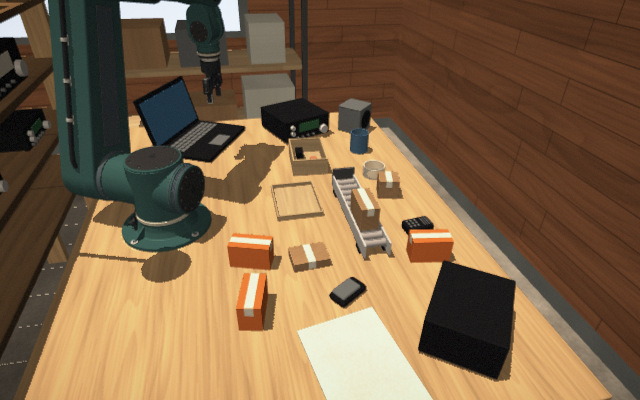

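Scene view: carton at about (266,187) on the track, dark stop near (320,253), shallow tray around (358,220), deep bin around (405,297). Side view: carton (365,208), stop end (343,175), tray (298,200). I'll zoom in on the scene view.

```bash
python3 - <<'E'
import cv2
a=cv2.imread("pics/scene0.png")[155:275,220:420]
cv2.imwrite("pics/scenecrop.png",cv2.resize(a,None,fx=4,fy=4,interpolation=cv2.INTER_CUBIC))
E
```

```text
(no output)
```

View pics/scenecrop.png

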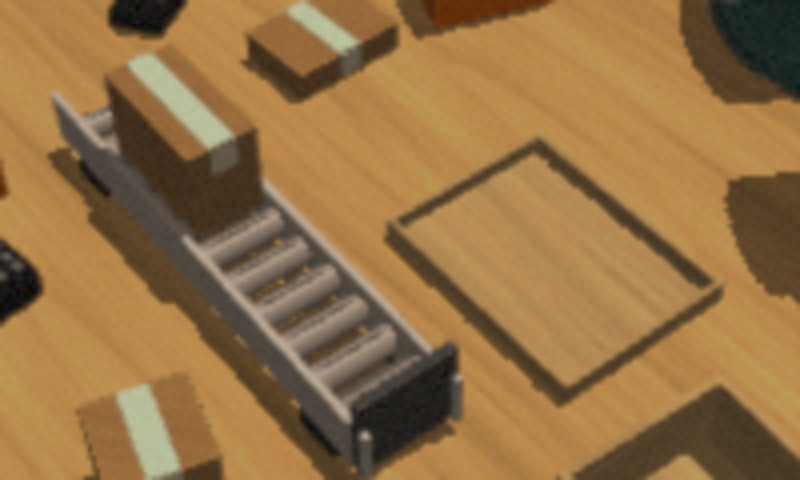

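The crop (4x, offset 220,155) shows these points:
- **Carton top corners:** (106,75), (172,47), (258,128) and (190,160).
- **Stop top edge:** (352,405) to (456,347).
- **Tray rim corners:** (387,226), (540,139), (721,288) and (567,389).

```bash
python3 - <<'E'
from h import *
import pickle
D=pickle.load(open("d0.pkl","rb")); _,K,R,c=D["scene"]
f=lambda p,z: ray(K,R,c,np.array(p)/4+[220,155],z)[:,:2].round(0)
C=f([(106,75),(172,47),(258,128),(190,160)],130);print("carton",C.tolist(),C.mean(0))
for a,b in((0,3),(1,2),(0,1),(3,2)): v=C[b]-C[a];print(np.linalg.norm(v).round(),np.degrees(np.arctan2(v[1],v[0])).round(1))
S=f([(352,405),(456,347)],85);print("stop",S.tolist(),S.mean(0))
T=f([(387,226),(540,139),(721,288),(567,389)],20);print("tray",T.tolist(),T.mean(0))
for a,b in((0,3),(1,2),(0,1),(3,2)): v=T[b]-T[a];print(np.linalg.norm(v).round(),np.degrees(np.arctan2(v[1],v[0])).round(1))
Rl=f([(55,95),(352,425)],58);print("rail",Rl.tolist())
v=Rl[1]-Rl[0];print(np.degrees(np.arctan2(v[1],v[0])))
s=read_state();print(Ro.from_rotvec(s["orientation"]).as_matrix().round(3))
E
```

```text
carton [[650.0, -231.0], [594.0, -227.0], [596.0, -111.0], [652.0, -114.0]] [ 623.   -170.75]
117.0 89.0
116.0 89.0
56.0 175.9
56.0 176.9
stop [[675.0, 100.0], [593.0, 107.0]] [634.  103.5]
tray [[521.0, -57.0], [362.0, -53.0], [369.0, 152.0], [522.0, 147.0]] [443.5   47.25]
204.0 89.7
205.0 88.0
159.0 178.6
153.0 178.1
rail [[660.0, -315.0], [674.0, 97.0]]
88.05380488296925
[[-0.93   0.367 -0.   ]
 [ 0.367  0.93  -0.001]
 [ 0.    -0.001 -1.   ]]
```

Emit:
send_rows(motion=[-41, -24, -7, 0, 0, 6, 85, -82, -48, -14, 0, 0, 12, 85, -123, -72, -21, 0, 0, 18, 85, -164, -96, -28, 0, 0, 24, 85, -205, -120, -35, 0, 0, 30, 85, -246, -144, -42, 0, 0, 36, 85, -287, -168, -49, 0, 0, 42, 85, -328, -192, -56, 0, 0, 48, 85, -369, -216, -63, 0, 0, 54, 85, -410, -240, -70, 0, 0, 60, 85, -451, -264, -77, 0, 0, 66, 85, -492, -288, -84, 0, 0, 70, 85])

```text
t: 1.35
tcp_pos: [545.4, 38.0, 315.5]
orientation: [-2.256, -2.186, 0.0]
ft_force: [-0.1, 0.1, 0.7]
gripper_width: 85.3
```

Emit:
send_rows(motion=[-40, 20, 0, 0, 0, 0, 85, -80, 45, 0, 0, 0, 0, 85, -100, 55, 0, 0, 0, 0, 85, -100, 55, 0, 0, 0, 0, 85, -100, 55, 0, 0, 0, 0, 85])

```text
t: 1.85
tcp_pos: [596.9, -61.7, 314.8]
orientation: [-2.251, -2.19, 0.001]
ft_force: [0.7, 0.6, -0.1]
gripper_width: 85.2
```

```bash
python3 - <<'E'
from h import *
import pickle
d=cam("wrist");pickle.dump(d,open("w1.pkl","wb"));cv2.imwrite("pics/w1.png",d[0])
s=read_state();print(s["t"],s["tcp_pos"],s["ft_force"],d[3],d[2])
E
```

```text
1.9 [596.65465765 -61.024302   315.187825  ] [1.4513621  0.23007455 0.60426719] [598.86454312   8.51711852 457.25140346] [[ 0.99963871 -0.02548599 -0.00853928]
 [-0.02685154 -0.96113119 -0.27478323]
 [-0.00120425  0.27491324 -0.96146828]]
```

View pics/w1.png

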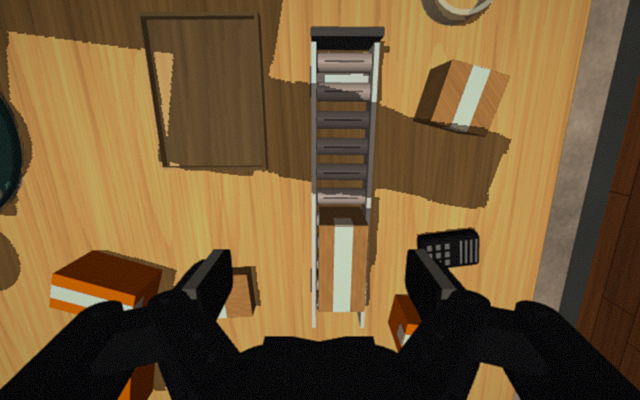

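The wrist view shows:
- **Carton:** top corners near (319,221), (367,221), (366,312) and (318,312).
- **Stop:** dark block from (311,27) to (384,50).
- **Tray:** outer rim corners near (142,17), (258,14), (267,165) and (163,166).
- **Rails:** ends near (314,325) and (363,325).

```bash
python3 - <<'E'
from h import *
import pickle
_,K,R,c=pickle.load(open("w1.pkl","rb"))
f=lambda p,z: ray(K,R,c,p,z)[:,:2].round(1)
def q(n,C):
    print(n,C.tolist(),C.mean(0))
    for a,b in((0,3),(1,2),(0,1),(3,2)): v=C[b]-C[a];print(np.linalg.norm(v).round(),np.degrees(np.arctan2(v[1],v[0])).round(1))
q("carton",f([(319,221),(367,221),(366,312),(318,312)],130))
q("tray",f([(142,17),(258,14),(267,165),(163,166)],20))
print("stop low",f([(313,50),(380,50)],50),"stop top inner",f([(311,38),(384,38)],85),"top outer",f([(311,27),(384,27)],85))
print("rails",f([(313,50),(313,325),(380,50),(363,325)],58))
E
```

```text
carton [[595.9, -109.0], [652.6, -110.5], [653.7, -236.0], [591.3, -234.4]] [ 623.375 -172.475]
125.0 -92.1
126.0 -89.5
57.0 -1.5
62.0 -1.5
tray [[369.8, 141.9], [522.5, 141.2], [519.4, -57.6], [363.4, -55.0]] [443.775  42.625]
197.0 -91.9
199.0 -90.9
153.0 -0.3
156.0 -1.0
stop low [[593.6  90.5]
 [677.9  88.2]] stop top inner [[592.2  95.8]
 [675.3  93.6]] top outer [[592.6 107. ]
 [674.9 104.7]]
rails [[ 593.7   88.8]
 [ 580.9 -312. ]
 [ 676.3   86.6]
 [ 661.3 -314.1]]
```

Emit:
send_rows(motion=[-40, 12, 10, 0, 0, 0.4, 85, -80, 24, 30, 0, 0, 0.4, 85, -110, 30, 60, 0, 0, 0.4, 85, -110, 30, 95, 0, 0, 0.4, 85, -110, 30, 110, 0, 0, 0.4, 85, -110, 30, 115, 0, 0, 0.4, 85, -110, 30, 115, 0, 0, 0.4, 85])

```text
t: 2.6
tcp_pos: [623.8, -171.2, 200.6]
orientation: [-2.257, -2.185, 0.0]
ft_force: [0.4, -0.0, 0.2]
gripper_width: 84.6
```

```bash
python3 - <<'E'
from h import *
d=cam("scene");cv2.imwrite("pics/s2.png",cv2.resize(d[0][110:260,190:390],None,fx=4,fy=4))
d=cam("wrist");cv2.imwrite("pics/w2.png",d[0])
a=cv2.imread("pics/s2.png"); b=cv2.resize(d[0],(800,500)) 
cv2.imwrite("pics/m2.png",cv2.resize(np.vstack([cv2.resize(a,(480,360)),cv2.resize(d[0],(480,240))]),(480,600)))
s=read_state();print(s["t"],s["tcp_pos"],s["ft_force"],Ro.from_rotvec(s["orientation"]).as_matrix().round(3))
E
```

```text
2.7 [ 624.4270694  -171.73186664  201.68871481] [0.67953447 0.13768697 0.28854777] [[ 0.033  0.999  0.002]
 [ 0.999 -0.033 -0.001]
 [-0.001  0.002 -1.   ]]
```

View pics/m2.png

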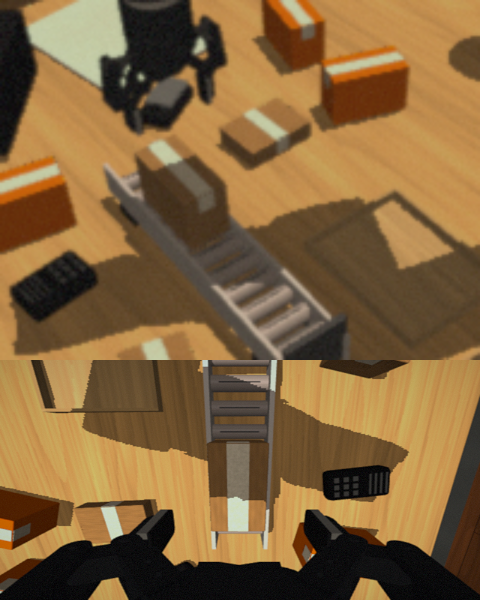

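The top half shows the gripper above the carton. In the wrist half, the fingers (174 and 305) straddle the carton (211 to 264) evenly. Next I descend and grip.

Emit:
send_rows(motion=[0, 0, 35, 0, 0, 0, 85, 0, 0, 65, 0, 0, 0, 85, 0, 0, 90, 0, 0, 0, 85, 0, 0, 110, 0, 0, 0, 85, 0, 0, 120, 0, 0, 0, 85, 0, 0, 122, 0, 0, 0, 85])

```text
t: 3.3
tcp_pos: [624.1, -172.1, 78.3]
orientation: [-2.258, -2.184, 0.0]
ft_force: [-0.2, 0.6, 1.0]
gripper_width: 84.9
```

Emit:
send_rows(motion=[0, 0, 0, 0, 0, 0, 75, 0, 0, 0, 0, 0, 0, 68, 0, 0, 0, 0, 0, 0, 62, 0, 0, 0, 0, 0, 0, 58, 0, 0, 0, 0, 0, 0, 54, 0, 0, 0, 0, 0, 0, 50, 0, 0, 0, 0, 0, 0, 50, 0, 0, 0, 0, 0, 0, 50], grip_force=30)

```text
t: 4.1
tcp_pos: [624.3, -172.5, 79.3]
orientation: [2.258, 2.183, 0.001]
ft_force: [-2.4, 0.4, 6.0]
gripper_width: 60.0
```

Emit:
send_rows(motion=[8, 0, 0, 0, 0, 0, 50, 22, 0, 0, 0, 0, 0, 50, 40, 0, 0, 0, 0, 0, 50, 60, 0, 0, 0, 0, 0, 50, 80, 0, 0, 0, 0, 0, 50, 100, 0, 0, 0, 0, 0, 50, 120, 0, 0, 0, 0, 0, 50, 140, 0, 0, 0, 0, 0, 50, 158, 0, 0, 0, 0, 0, 50, 172, 0, 0, 0, 0, 0, 50, 180, 0, 0, 0, 0, 0, 50, 183, 0, 0, 0, 0, 0, 50])

```text
t: 5.3
tcp_pos: [630.3, 11.4, 79.3]
orientation: [2.257, 2.184, 0.001]
ft_force: [-3.6, 0.3, 7.8]
gripper_width: 59.8
```

Emit:
send_rows(motion=[3, 0, 0, 0, 0, 0, 50, 6, 0, 0, 0, 0, 0, 50, 9, 0, 0, 0, 0, 0, 50, 12, 0, 0, 0, 0, 0, 50, 15, 0, 0, 0, 0, 0, 50])

```text
t: 5.8
tcp_pos: [630.8, 25.6, 79.3]
orientation: [2.258, 2.183, 0.001]
ft_force: [-4.7, -0.3, 7.6]
gripper_width: 59.7
```

Emit:
send_rows(motion=[2, 0, 0, 0, 0, 0, 50, 4, 0, 0, 0, 0, 0, 50, 5, 0, 0, 0, 0, 0, 50, 5, 0, 0, 0, 0, 0, 50])

```text
t: 6.2
tcp_pos: [631.0, 30.7, 79.3]
orientation: [2.258, 2.183, 0.001]
ft_force: [-3.5, -0.0, 7.4]
gripper_width: 59.2
```

Emit:
send_rows(motion=[1, 0, 0, 0, 0, 0, 50, 2, 0, 0, 0, 0, 0, 50, 3, 0, 0, 0, 0, 0, 50, 3, 0, 0, 0, 0, 0, 50])

```text
t: 6.6
tcp_pos: [631.0, 33.7, 79.3]
orientation: [2.258, 2.183, 0.001]
ft_force: [-3.2, 1.2, 7.3]
gripper_width: 59.5
```

Emit:
send_rows(motion=[1, 0, 0, 0, 0, 0, 50, 2, 0, 0, 0, 0, 0, 50, 2, 0, 0, 0, 0, 0, 50])

```text
t: 6.9
tcp_pos: [631.1, 35.6, 79.3]
orientation: [2.258, 2.183, 0.001]
ft_force: [-3.2, 0.2, 6.9]
gripper_width: 59.9
```

```bash
python3 - <<'E'
from h import *
d=cam("scene");a=d[0][170:280,230:370]
e=cam("wrist")
cv2.imwrite("pics/m3.png",np.vstack([cv2.resize(a,(480,377),interpolation=cv2.INTER_CUBIC)[:360],cv2.resize(e[0],(480,300))[:240]]))
s=read_state();print(s["t"],s["tcp_pos"],s["ft_force"],s["gripper_width"])
E
```

```text
7.0 [631.10506201  35.64344203  79.26659963] [-2.65655015  0.40210349  7.61935476] 59.735455565348715
```

View pics/m3.png

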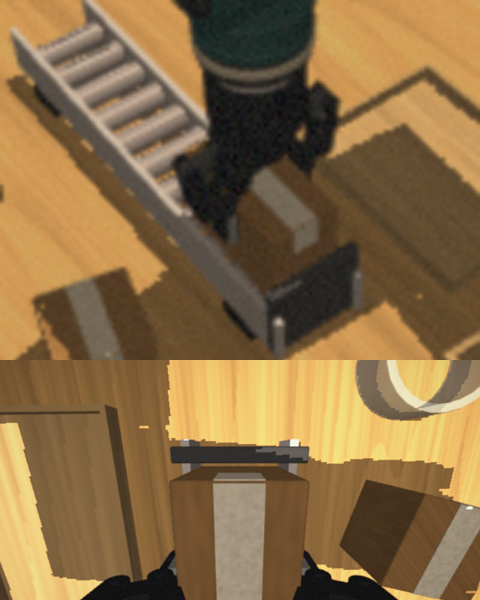

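The scene half shows the carton just short of the dark stop. In the wrist half, a narrow gap is still visible between the stop (row 463) and the carton front (rows 467 to 480), so I keep going gently.

Emit:
send_rows(motion=[1, 0, 0, 0, 0, 0, 50, 2, 0, 0, 0, 0, 0, 50, 3, 0, 0, 0, 0, 0, 50, 4, 0, 0, 0, 0, 0, 50, 4, 0, 0, 0, 0, 0, 50])

```text
t: 7.5
tcp_pos: [631.3, 39.6, 79.3]
orientation: [2.258, 2.183, 0.001]
ft_force: [-3.3, 0.5, 8.0]
gripper_width: 60.0
```

```bash
python3 - <<'E'
from h import *
e,K,R,c=cam("wrist");pickle=0
cv2.imwrite("pics/w4.png",cv2.resize(e[90:180,210:430],None,fx=3.6,fy=3.6))
g=cv2.cvtColor(e,cv2.COLOR_BGR2GRAY); 
for y in range(112,170,2): print(y,e[y,260],e[y,360], end=" | ")
print([ (y,ray(K,R,c,[(320,y)],z)[0,1].round(1)) for y,z in((137,85),(160,130))])
E
```

```text
112 [ 54  96 129] [118 214 249] | 114 [61 80 97] [ 74 132 176] | 116 [71 73 79] [ 58 105 139] | 118 [66 71 77] [ 57 103 139] | 120 [65 71 78] [ 59 105 144] | 122 [66 71 78] [44 64 81] | 124 [33 35 34] [47 47 49] | 126 [46 47 48] [80 84 90] | 128 [50 52 53] [45 45 46] | 130 [44 47 47] [43 46 49] | 132 [47 48 50] [46 47 50] | 134 [48 48 49] [45 46 48] | 136 [46 46 49] [46 50 52] | 138 [46 49 50] [47 48 51] | 140 [43 45 45] [43 46 47] | 142 [45 49 50] [43 47 48] | 144 [45 42 45] [50 51 53] | 146 [32 42 52] [23 40 56] | 148 [35 55 79] [34 57 80] | 150 [30 54 78] [29 54 76] | 152 [30 53 75] [35 56 78] | 154 [32 53 75] [31 55 78] | 156 [37 59 81] [31 54 76] | 158 [38 57 78] [27 53 74] | 160 [33 63 89] [37 64 89] | 162 [ 45  76 109] [ 49  79 112] | 164 [ 40  76 107] [ 43  79 113] | 166 [ 39  74 106] [ 42  77 110] | 168 [ 41  76 107] [ 47  82 115] | [(137, np.float64(101.3)), (160, np.float64(97.1))]
```

```bash
python3 - <<'E'
from h import *
e,K,R,c=cam("wrist")
print([ (y,ray(K,R,c,[(320,y)],z)[0,1].round(1)) for y,z in((124,85),(145,85),(160.5,130))], read_state()["ft_force"])
E
```

```text
[(124, np.float64(107.0)), (145, np.float64(97.7)), (160.5, np.float64(97.0))] [-3.38455636  0.58850087  8.29926166]
```

Emit:
send_rows(motion=[1, 0, 0, 0, 0, 0, 50, 1, 0, 0, 0, 0, 0, 50, 2, 0, 0, 0, 0, 0, 50, 2, 0, 0, 0, 0, 0, 50])

```text
t: 8.0
tcp_pos: [631.3, 39.8, 79.3]
orientation: [2.257, 2.181, -0.004]
ft_force: [-4.1, -13.7, 8.5]
gripper_width: 59.7
```

Emit:
send_rows(motion=[-2, 0, 0, 0, 0, 0, 50, -3, 0, 0, 0, 0, 0, 50, -3, 0, -3, 0, 0, 0, 50, -3, 0, -10, 0, 0, 0, 50, -3, 0, -20, 0, 0, 0, 50, -3, 0, -35, 0, 0, 0, 50, -3, 0, -50, 0, 0, 0, 50, -3, 0, -65, 0, 0, 0, 50, -3, 0, -80, 0, 0, 0, 50, -3, 0, -90, 0, 0, 0, 50, -3, 0, -95, 0, 0, 0, 50], grip_force=50)

```text
t: 9.1
tcp_pos: [631.5, 38.6, 174.6]
orientation: [2.258, 2.183, 0.001]
ft_force: [0.1, 0.5, -2.7]
gripper_width: 59.8
```

Emit:
send_rows(motion=[0, -8, 0, 0, 0, 0, 50, 0, -22, 0, 0, 0, 0, 50, 0, -42, 0, 0, 0, 0, 50, 0, -65, 0, 0, 0, 0, 50, 0, -90, 0, 0, 0, 0, 50, 0, -115, 0, 0, 0, 0, 50, 0, -140, 0, 0, 0, 0, 50, 0, -162, 0, 0, 0, 0, 50, 0, -178, 0, 0, 0, 0, 50, 0, -186, 0, 0, 0, 0, 50, 0, -188, 0, 0, 0, 0, 50, 0, -188, 0, 0, 0, 0, 50])

```text
t: 10.3
tcp_pos: [443.4, 44.9, 173.2]
orientation: [2.259, 2.184, 0.0]
ft_force: [1.1, 0.4, -2.8]
gripper_width: 59.2
```

```bash
python3 - <<'E'
from h import *
d=cam("scene");a=d[0][130:270,280:440]
e=cam("wrist")
cv2.imwrite("pics/m5.png",np.vstack([cv2.resize(a,(480,420),interpolation=cv2.INTER_CUBIC)[:360],cv2.resize(e[0],(480,300))[:240]]))
s=read_state();print(s["t"],s["tcp_pos"],s["ft_force"],s["gripper_width"])
E
```

```text
10.4 [443.81735276  44.84315233 173.11903963] [ 0.40093295 -0.77004476 -3.14627165] 59.222651519456555
```

View pics/m5.png

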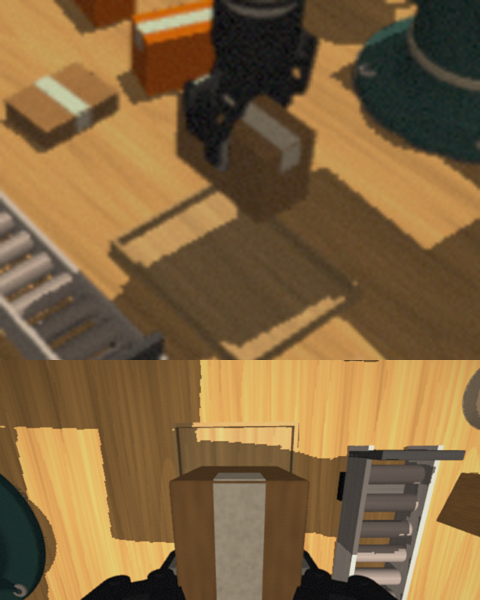

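The carton hangs level above the tray, centred on it in the wrist view (tray far edge 178 to 297, carton 170 to 307). I lower it in stages.

Emit:
send_rows(motion=[0, 0, 8, 0, 0, 0, 50, 0, 0, 22, 0, 0, 0, 50, 0, 0, 40, 0, 0, 0, 50, 0, 0, 60, 0, 0, 0, 50, 0, 0, 80, 0, 0, 0, 50, 0, 0, 98, 0, 0, 0, 50, 0, 0, 112, 0, 0, 0, 50, 0, 0, 122, 0, 0, 0, 50, 0, 0, 128, 0, 0, 0, 50, 0, 0, 131, 0, 0, 0, 50, 0, 0, 133, 0, 0, 0, 50, 0, 0, 134, 0, 0, 0, 50])

```text
t: 11.6
tcp_pos: [443.5, 44.9, 39.5]
orientation: [2.258, 2.183, 0.001]
ft_force: [-0.4, -0.1, -3.5]
gripper_width: 59.7
```

Emit:
send_rows(motion=[0, 0, 1, 0, 0, 0, 50, 0, 0, 2, 0, 0, 0, 50, 0, 0, 2.5, 0, 0, 0, 50, 0, 0, 3, 0, 0, 0, 50, 0, 0, 3.5, 0, 0, 0, 50, 0, 0, 3.5, 0, 0, 0, 50])

```text
t: 12.2
tcp_pos: [443.2, 44.9, 35.7]
orientation: [-2.258, -2.184, 0.0]
ft_force: [0.5, -0.1, -3.0]
gripper_width: 59.5
```

Emit:
send_rows(motion=[0, 0, 0.5, 0, 0, 0, 50, 0, 0, 1, 0, 0, 0, 50, 0, 0, 1.3, 0, 0, 0, 50, 0, 0, 1.3, 0, 0, 0, 50])

```text
t: 12.6
tcp_pos: [443.2, 44.9, 34.5]
orientation: [-2.259, -2.184, 0.0]
ft_force: [-0.8, 0.3, -2.1]
gripper_width: 59.4
```

Emit:
send_rows(motion=[0, 0, 0.3, 0, 0, 0, 50, 0, 0, 0.6, 0, 0, 0, 50, 0, 0, 0.6, 0, 0, 0, 50])

```text
t: 12.9
tcp_pos: [443.2, 44.9, 34.4]
orientation: [2.258, 2.183, 0.0]
ft_force: [-5.2, 0.6, 12.0]
gripper_width: 59.2
```

The carton is on the tray floor (12 N up). I open gradually and retreat straight up.

Emit:
send_rows(motion=[0, 0, 0, 0, 0, 0, 60, 0, 0, 0, 0, 0, 0, 64, 0, 0, 0, 0, 0, 0, 70, 0, 0, 0, 0, 0, 0, 78, 0, 0, 0, 0, 0, 0, 85, 0, 0, 0, 0, 0, 0, 85, 0, 0, 0, 0, 0, 0, 85], grip_force=20)

```text
t: 13.6
tcp_pos: [443.2, 44.9, 33.9]
orientation: [-2.259, -2.184, -0.0]
ft_force: [0.8, 0.6, -0.6]
gripper_width: 85.1
```

Emit:
send_rows(motion=[0, 0, -8, 0, 0, 0, 85, 0, 0, -20, 0, 0, 0, 85, 0, 0, -40, 0, 0, 0, 85, 0, 0, -65, 0, 0, 0, 85, 0, 0, -90, 0, 0, 0, 85, 0, 0, -120, 0, 0, 0, 85, 0, 0, -150, 0, 0, 0, 85, 0, 0, -180, 0, 0, 0, 85, 0, 0, -200, 0, 0, 0, 85, 0, 0, -200, 0, 0, 0, 85, 0, 0, -200, 0, 0, 0, 85])

```text
t: 14.7
tcp_pos: [443.2, 44.9, 234.1]
orientation: [2.258, 2.183, 0.001]
ft_force: [-0.8, -0.1, -0.4]
gripper_width: 84.6
```

```bash
python3 - <<'E'
from h import *
d=cam("scene");a=d[0][130:270,280:440]
e=cam("wrist")
cv2.imwrite("pics/m6.png",np.vstack([cv2.resize(a,(480,420),interpolation=cv2.INTER_CUBIC)[:360],cv2.resize(e[0],(480,300))[:240]]))
s=read_state();print(s["t"],s["tcp_pos"],s["ft_force"],s["gripper_width"])
import pickle;pickle.dump((d,e),open("f.pkl","wb"))
E
```

```text
14.8 [442.73534666  44.96860134 233.22908261] [-0.59976297 -0.36430524  0.23236236] 85.04240019494674
```

View pics/m6.png

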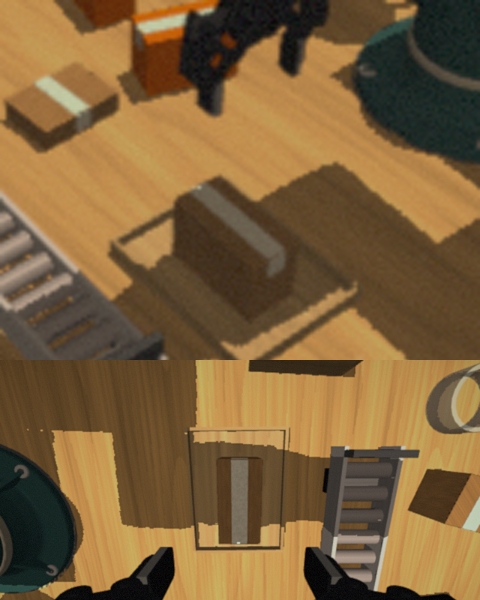

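The carton stands upright in the shallow tray. In the wrist view it spans about 217 to 262 by 457 to 543, inside the rim at 190 to 284 by 431 to 549, and the gripper is well clear. I'm handing it in.

```bash
python3 -c "
from station import *
print(sign_off())"
```

```text
the job is handed in; nothing more can be done
None
```

The carton now stands upright in the shallow tray, roughly centred, and the job was handed in at about 15 s of the 56 s allowed.

- **Rolling:** I gripped it across its 60 mm width and rolled it along the track until it pressed against the end stop, with 13.7 N at the wrist. It touched a few millimetres later than my first camera estimate of the stop (face at y ≈ 97 to 99 mm, not about 92), so I closed the last stretch in small steps.
- **Lifting and placing:** After backing off 3 mm I lifted it 95 mm, carried it over the tray and lowered it until the floor pushed back with 12 N. Then I opened the gripper and pulled straight up by 200 mm.
- **Last checks:** The final scene and wrist pictures show the carton inside the tray walls. The gripper is open and well clear, with wrist force under 1 N. I checked flatness and tilt only by eye. No check failed, and `sign_off()` gave no verdict.

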